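Find the rocking corner of the casting plate and shim it

TASK

The plate under the casting mould has one short foot. With the fingertips, press down on the plate's corners one after another until you find the one that rocks, then press the raised shim leaf beside that corner down flat, leaving the other three leaves up. Only press: do not lift or shift the plate, and leave the mould and the things around it where they are.

Things in the scene. Friction and masses are not known exactly. Their poses are not given: they have to be found in the camera images.
- stand: Fixed levelling stand: dark wooden board 186 x 300 x 10 mm with low aluminium blocks; origin at the middle of its underside, on the table. x points across the stand away from the robot (at yaw 0), y to the left, towards one pair of shim leaves; it may be yawed up to 0.3 rad.
- plate: Loose aluminium plate 160 x 160 x 12 mm, 0.85 kg, level on four feet, axes as the stand's, 1.5 mm play between low stops. Origin: centre of its underside, 42 mm above the table; top at 54 mm. One hidden foot, another each time, is 5 mm short: a light spring holds that corner level and a push of 2 to 4 N sinks it 5 mm. The other corners do not give when pressed over their foot.
- mould: White casting mould standing on the middle of the plate, a cup 68 mm across and 42 mm high, about 0.22 kg; origin at the centre of its underside.
- cup: Clear plastic cup, 76 mm across, 100 mm high, loose on the table beside the stand; origin at the centre of its underside.
- jar: White lidded plastic jar, 68 mm across, 85 mm high, loose on the table; origin at the centre of its underside.
- spatula: Wooden spatula, 170 mm long, 6 mm thick, lying loose on the table; origin under the middle of its handle.
- corner_1 (a point): Point on the plate's top face straight above its far left foot (as seen from the robot at yaw 0), 58 mm from the plate's centre lines, 22 mm in from both edges. It is the place to press on that corner.
- corner_2 (a point): Point on the plate's top face straight above its far right foot (as seen from the robot at yaw 0), 58 mm from the plate's centre lines, 22 mm in from both edges. It is the place to press on that corner.
- corner_3 (a point): Point on the plate's top face straight above its near right foot (as seen from the robot at yaw 0), 58 mm from the plate's centre lines, 22 mm in from both edges. It is the place to press on that corner.
- corner_4 (a point): Point on the plate's top face straight above its near left foot (as seen from the robot at yaw 0), 58 mm from the plate's centre lines, 22 mm in from both edges. It is the place to press on that corner.
- shim_1 (a joint): Shim leaf of corner 1, hinged under the plate's edge and sticking out to the left of the stand. 0 = raised about 34 degrees, 0.6 rad = pressed flat (level, on its stop). Stiff: it takes some 4 to 8 N straight down on the pad and stays where it is left. Its last 0.3 rad raises the foot of that corner by 5 mm; on a foot that is not short this jacks the plate up out of level.
- pad_1 (a point): Top face of shim leaf 1, 55 mm from its hinge, the place to press; the steel leaf's wide part is 34 mm wide, 50 mm long (14 mm of that lies beyond this point) and 4 mm thick. Raised, this point is about 56 mm above the table; pressed flat 26 mm above the table, and about 11 mm farther out from the plate (131 mm from the stand's middle line).
- shim_2 (a joint): Shim leaf of corner 2, hinged under the plate's edge and sticking out to the right of the stand. 0 = raised about 34 degrees, 0.6 rad = pressed flat (level, on its stop). Stiff: it takes some 4 to 8 N straight down on the pad and stays where it is left. Its last 0.3 rad raises the foot of that corner by 5 mm; on a foot that is not short this jacks the plate up out of level.
- pad_2 (a point): Top face of shim leaf 2, 55 mm from its hinge, the place to press; the steel leaf's wide part is 34 mm wide, 50 mm long (14 mm of that lies beyond this point) and 4 mm thick. Raised, this point is about 56 mm above the table; pressed flat 26 mm above the table, and about 11 mm farther out from the plate (131 mm from the stand's middle line).
- shim_3 (a joint): Shim leaf of corner 3, hinged under the plate's edge and sticking out to the right of the stand. 0 = raised about 34 degrees, 0.6 rad = pressed flat (level, on its stop). Stiff: it takes some 4 to 8 N straight down on the pad and stays where it is left. Its last 0.3 rad raises the foot of that corner by 5 mm; on a foot that is not short this jacks the plate up out of level.
- pad_3 (a point): Top face of shim leaf 3, 55 mm from its hinge, the place to press; the steel leaf's wide part is 34 mm wide, 50 mm long (14 mm of that lies beyond this point) and 4 mm thick. Raised, this point is about 56 mm above the table; pressed flat 26 mm above the table, and about 11 mm farther out from the plate (131 mm from the stand's middle line).
- shim_4 (a joint): Shim leaf of corner 4, hinged under the plate's edge and sticking out to the left of the stand. 0 = raised about 34 degrees, 0.6 rad = pressed flat (level, on its stop). Stiff: it takes some 4 to 8 N straight down on the pad and stays where it is left. Its last 0.3 rad raises the foot of that corner by 5 mm; on a foot that is not short this jacks the plate up out of level.
- pad_4 (a point): Top face of shim leaf 4, 55 mm from its hinge, the place to press; the steel leaf's wide part is 34 mm wide, 50 mm long (14 mm of that lies beyond this point) and 4 mm thick. Raised, this point is about 56 mm above the table; pressed flat 26 mm above the table, and about 11 mm farther out from the plate (131 mm from the stand's middle line).
Mind the look-alikes: they are no part of the job. There is more than one size of the plate; the job needs the smaller.

How it is judged:
By the outcome, as a careful person would: the job done as asked, in the order asked, and still so for the second after the job is handed in, with the robot touching nothing.
It also fails if it takes over 54 s, if anything falls off the work surface, if the arm or the gripper's body presses on something with over 40 N, if the wrist force passes 120 N, or if a joint passes its speed limit or range.

ROBOT

A 7-joint arm with a two-finger parallel gripper is mounted at the origin on the work surface. World frame = base frame: x ahead of the robot, y to its left, z up, the work surface at z = 0. Lengths are in m, angles in rad, forces in N, time in s.
With the tool pointing down it reaches from about 0.425 to 0.975 m from the base axis. Payload 16.7 kg.
Tool frame: the origin (TCP) lies on the centre line of the jaws, within the pads' length; the fingertips stand 17 mm ahead of it and the grasp point (between the pads) lies 2 mm behind it; z points along the fingers, y is the direction in which the jaws open and shut (so a half turn about z gives the same grasp; the last joint's range is limited). The gripper opens to 85 mm and grips with 20 to 120 N. Pads are 22 mm wide; open, the fingers measure 114 mm over their backs; the gripper's body (76 mm by 85 mm) begins 54 mm behind the grasp point. The pads swing forward as they close: fully open they stand 13 mm farther back than shut.
Start: joints at [-1.405, 0.426, 0.074, 1.606, -0.034, 1.111, -0.067], TCP at [0.209, 0.642, 0.248] pointing down, gripper open.
Joint ranges: [-2.85, 2.85], [-0.5, 2.14], [-1.23, 1.37], [0.21, 2.46], [-1.02, 4.16], [0.16, 2.05], [-2.73, 2.73]. Speed limits (rad/s): [1.89, 1.89, 2.39, 2.39, 3.01, 3.01, 3.01].

INTERFACE

Orientations are given as a unit quaternion [x, y, z, w].
In Python, from plant import r gives the robot as it stands. The module is installed in compiled form; this text tells all that it offers.
- The arm moves only by the shell command python3 -m creep 'ROWS'. ROWS is JSON, a list of rows, each a list of 3 entries, a list of its own where there are three numbers: the shift along the tool's x, y, z in cm, then the turn about the tool's z in degrees, then the opening in per cent of the stroke, from 0 (shut) to 100 (fully open). In form: [[[dx, dy, dz], roll, fingers], ...]. A call has 1 to 20 rows; each row shifts and turns the commanded pose from where the row before left it, along the tool's axes as they then stand; what a row does not reach is not made up. A row lasts 1/12 s, in which the tool goes at most 41.7 mm and 7.16 degrees, less where a joint would pass 70% of its speed; a pose out of reach is approached as far as the arm can. A call is refused whole if a number of a shift passes 4.17 or a number of a turn 7.16, either way. A call with a gripper value outside its range is refused whole. The fingers move at their own pace and stop on an object; the grip force is fixed at half the most. Time passes only in rows, so rows that do not move let the fingers close. It gives the time, the measured TCP pose, the force and the opening at its end, in the units of the state.
- r.observe(): the state, without advancing time (a new reading comes with each control period).
- r.capture(name): name is "scene" or "top" or "wrist"; returns a dict with "color" (420x560x3 uint8, blue, green, red), "fovy" (degrees; the focal length in pixels is half the picture's height over the tangent of half this angle, whatever the lens; pixels are square), "cx", "cy" (the principal point, pixels), "distortion" ([k1, k2, p1, p2, k3] as OpenCV has them; the pictures are not rectified), "world_from_camera" (4x4, takes a point from camera to world coordinates). Camera axes: x right, y down, z forward; pixel columns grow to the right and rows downward; lengths in m; the calibration is good to about 2 mm. A picture is of the moment at which its call begins. There is no depth.
- r.job_done(): hands the job in, once; it reports no verdict.
The state is a dict: "time": time; "q": joint angles; "joint_velocities": joint speeds; "tau": joint torques, N m; "eef_pos": TCP position; "eef_rot": TCP orientation; "contact_force": force on the tool from outside, world axes, zero at the start; "torque": the same for the moment, N m; "width": finger opening in m.
Only numpy, scipy, OpenCV 4.12 (cv2) and the standard library are available. Lean on these libraries where they do the work, as an engineer would, in place of code of your own. Each camera call takes 0.05 s, during which the arm holds its last target.

## Working session

There is one attempt and no reset: what is moved stays moved. The work goes in short steps, Python scripts to look and compute and a shell command to move; the robot and the scene stay as the last step left them, time stands still between calls to the robot, and variables do not carry over. Pictures are saved under pics/ and viewed, and the job is handed in when it is done.

```bash
mkdir -p pics; python3 - <<'E'
from plant import r
import cv2,json,pickle
d={}
for n in ("scene","top","wrist"):
    c=r.capture(n); d[n]=c; cv2.imwrite(f"pics/{n}0.png",c["color"]); print(n,c["fovy"],c["cx"],c["cy"],c["distortion"],c["world_from_camera"].round(3).tolist() if hasattr(c["world_from_camera"],'round') else c["world_from_camera"])
pickle.dump(d,open("c0.pkl","wb"))
o=r.observe(); print(o)
E
```

```text
scene 48.79224322408972 279.53355340861737 217.4750724487486 [-0.03380174  0.          0.          0.          0.        ] [[-0.399, 0.673, -0.623, 1.275], [0.917, 0.282, -0.282, 0.341], [-0.014, -0.684, -0.73, 0.989], [0.0, 0.0, 0.0, 1.0]]
top 57.31043691344289 282.5229982334861 203.79966541350183 [-0.08115612  0.          0.          0.          0.        ] [[-0.004, -0.992, 0.127, 0.342], [-1.0, 0.007, 0.023, -0.02], [-0.024, -0.126, -0.992, 1.239], [0.0, 0.0, 0.0, 1.0]]
wrist 67.57854233933526 278.4985669681339 207.65929931773158 [0.02322381 0.         0.         0.         0.        ] [[0.311, 0.911, 0.271, 0.141], [0.95, -0.298, -0.089, 0.664], [-0.0, 0.285, -0.958, 0.373], [0.0, 0.0, 0.0, 1.0]]
{'time': 0.15, 'q': array([-1.40552122,  0.42658306,  0.07388525,  1.60642744, -0.03409746,
        1.11079205, -0.06710871]), 'joint_velocities': array([-0.00050869, -0.00133101,  0.00116031, -0.00508944,  0.00120949,
        0.00020634, -0.00145583]), 'tau': array([ 4.53372864e-03, -9.50304437e+01,  3.76386970e+00, -4.63769710e+01,
        1.93702744e-02,  7.75100780e-03, -4.26385225e-05]), 'eef_pos': array([0.20893137, 0.64155605, 0.24779022]), 'eef_rot': array([ 1.56770690e-01,  9.87634915e-01, -4.73476118e-04, -3.76547722e-05]), 'contact_force': array([-0.44038445, -0.07440038, -0.20544532]), 'torque': array([ 0.00624205,  0.02442192, -0.00297003]), 'width': 0.0857417951110078}
```

View pics/scene0.png

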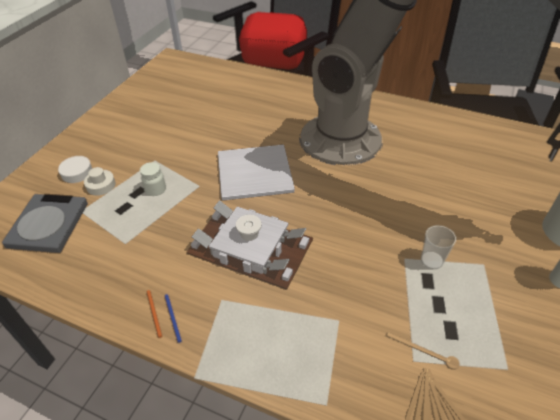

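View pics/top0.png

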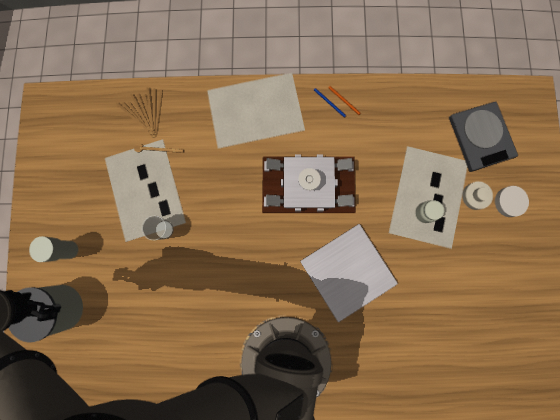

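View pics/wrist0.png

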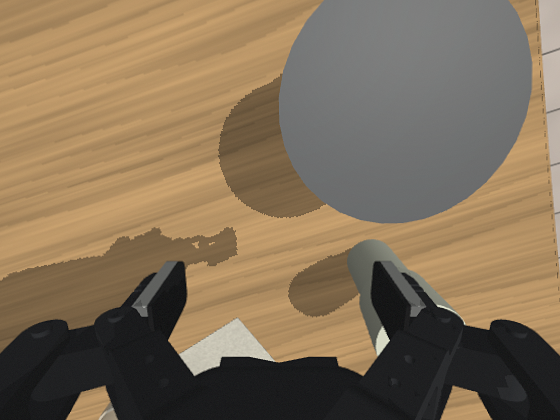

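```bash
python3 - <<'E'
import cv2,pickle
d=pickle.load(open("c0.pkl","rb"))
t=d["top"]["color"][140:230,250:370]; cv2.imwrite("pics/tc.png",cv2.resize(t,None,fx=6.5,fy=6.5,interpolation=cv2.INTER_CUBIC))
t=d["scene"]["color"][195:295,180:320]; cv2.imwrite("pics/sc.png",cv2.resize(t,None,fx=5.5,fy=5.5,interpolation=cv2.INTER_CUBIC))
E
```

```text
(no output)
```

View pics/tc.png

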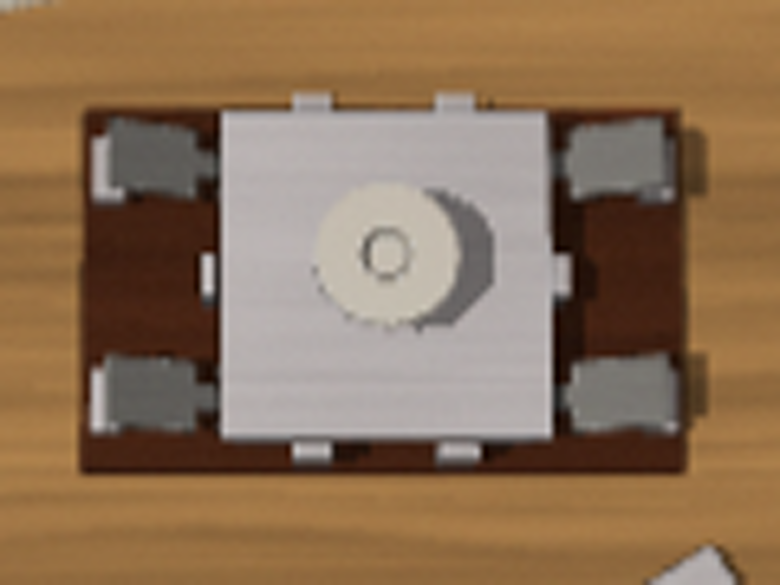

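View pics/sc.png

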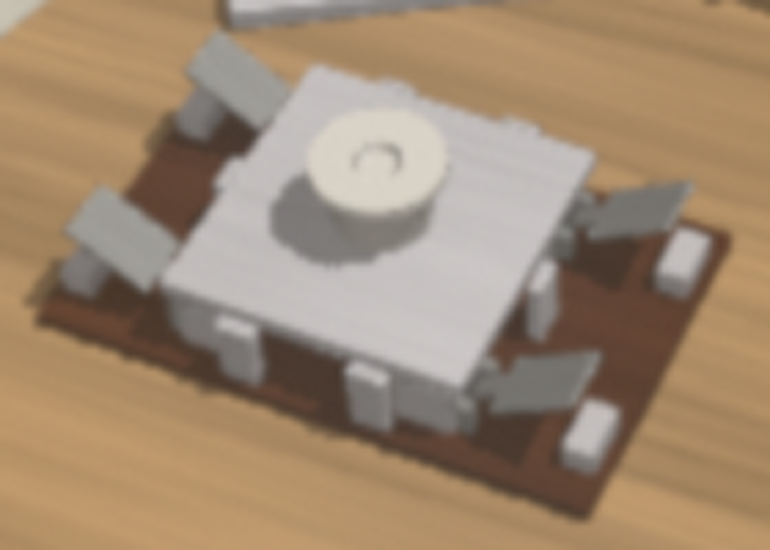

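```bash
cat > h.py <<'E'
import numpy as np,cv2
def K(c):
    f=c["color"].shape[0]/2/np.tan(np.radians(c["fovy"]/2)); return np.array([[f,0,c["cx"]],[0,f,c["cy"]],[0,0,1]])
def ray(c,px,z):
    p=cv2.undistortPoints(np.array(px,float).reshape(-1,1,2),K(c),np.array(c["distortion"]))[:,0]
    T=np.array(c["world_from_camera"]); d=np.c_[p,np.ones(len(p))]@T[:3,:3].T; o=T[:3,3]
    return o+d*((z-o[2])/d[:,2])[:,None]
def proj(c,P):
    T=np.linalg.inv(np.array(c["world_from_camera"])); P=np.array(P,float).reshape(-1,3)@T[:3,:3].T+T[:3,3]
    return cv2.projectPoints(P,np.zeros(3),np.zeros(3),K(c),np.array(c["distortion"]))[0][:,0]
E
python3 - <<'E'
from h import *
import pickle
d=pickle.load(open("c0.pkl","rb"))
def up(l,s,ox,oy): return [((u+.5)/s-.5+ox,(v+.5)/s-.5+oy) for u,v in l]
# order: FL, FR, NR, NL
a=ray(d["top"],up([(220,111),(548,111),(553,438),(220,438)],6.5,250,140),.054)
b=ray(d["scene"],up([(462,388),(165,283),(318,67),(595,152)],5.5,180,195),.054)
for q in (a,b):
    print(q.round(4).tolist(), q.mean(0).round(4), [np.linalg.norm(q[i]-q[(i+1)%4]).round(4) for i in range(4)])
    v=(q[0]+q[3]-q[1]-q[2]); print("yaw from y axis",np.arctan2(-v[0],v[1])); v=(q[0]+q[1]-q[2]-q[3]); print(np.arctan2(v[1],v[0]))
E
```

```text
[[0.6439, 0.0039, 0.054], [0.6425, -0.1554, 0.054], [0.4826, -0.1542, 0.054], [0.4837, 0.0047, 0.054]] [ 0.5632 -0.0753  0.054 ] [np.float64(0.1594), np.float64(0.16), np.float64(0.1589), np.float64(0.1602)]
yaw from y axis -0.008073514454960467
-0.006068044558595408
[[0.6433, 0.0076, 0.054], [0.6418, -0.1495, 0.054], [0.4844, -0.1479, 0.054], [0.484, 0.0068, 0.054]] [ 0.5634 -0.0707  0.054 ] [np.float64(0.1572), np.float64(0.1574), np.float64(0.1548), np.float64(0.1594)]
yaw from y axis -0.003555789300110308
-0.0025871792898973386
```

```bash
python3 -m creep '[[[-1,0,-1.5],0,100],[[-3,0,-1],3,50],[[-3.5,0,0],3,0],[[-3.5,0,0],3,0],[[-3.5,0,0],3,0],[[-3.5,0,0],3,0],[[-3.5,0,0],3,0],[[-3.5,0,0],3,0],[[-3.5,0,0],3,0],[[-3.5,0,0],3,0],[[-3.5,0,0],3,0],[[-3.5,0,0],3,0],[[-3.5,0,0],3,0],[[-3.5,0,0],3,0],[[-3.5,0,0],3,0],[[-3.5,0,0],3,0],[[-3.5,0,0],3,0]]'
cat > st.py <<'E'
from plant import r
import numpy as np
from scipy.spatial.transform import Rotation as R
o=r.observe(); M=R.from_quat(o["eef_rot"]).as_matrix()
print("t",round(o["time"],3),"p",o["eef_pos"].round(4),"F",o["contact_force"].round(2),"M",o["torque"].round(3),"w",round(o["width"],4))
print("x",M[:,0].round(4),"y",M[:,1].round(4),"z",M[:,2].round(4), "rollneeded",np.degrees(np.arctan2(M[1,1],M[0,1])).round(2))
c,yaw=np.array([.5633,-.074]),-.006
S=np.array([[np.cos(yaw),-np.sin(yaw)],[np.sin(yaw),np.cos(yaw)]])
for n,p in {"c1":(.058,.058),"c2":(.058,-.058),"c3":(-.058,-.058),"c4":(-.058,.058),"p1":(.058,.122),"p2":(.058,-.122),"p3":(-.058,-.122),"p4":(-.058,.122)}.items():
    w=c+S@np.array(p); d=np.r_[w-o["eef_pos"][:2],0]; print(n,w.round(4),"tool cm",(M.T@d*100)[:2].round(2),end="; ")
E
python3 st.py
```

```text
time: 1.57
eef_pos: [0.6278, 0.2853, 0.273]
eef_rot: [0.546, 0.838, -0.0, -0.0]
contact_force: [0.4, 1.2, -0.1]
width: -0.0007
t 1.567 p [0.6278 0.2853 0.273 ] F [ 0.43  1.15 -0.14] M [ 0.065 -0.003  0.05 ] w -0.0007
x [-4.039e-01  9.148e-01 -1.000e-04] y [ 9.148e-01  4.039e-01 -4.000e-04] z [-3.e-04 -3.e-04 -1.e+00] rollneeded 23.82
c1 [ 0.6216 -0.0163] tool cm [-27.35 -12.74]; c2 [ 0.621  -0.1323] tool cm [-37.93 -17.49]; c3 [ 0.505  -0.1317] tool cm [-33.18 -28.07]; c4 [ 0.5056 -0.0157] tool cm [-22.6  -23.32]; p1 [0.622  0.0476] tool cm [-21.51 -10.12]; p2 [ 0.6206 -0.1963] tool cm [-43.77 -20.11]; p3 [ 0.5046 -0.1956] tool cm [-39.02 -30.69]; p4 [0.506  0.0483] tool cm [-16.76 -20.7 ];
```

```bash
python3 -m creep '[[[-3.2,-0.8,0],3,0],[[-3.2,-0.8,0.5],3,0],[[-3.2,-0.7,1],3,0],[[-3.2,-0.6,1],3,0],[[-3.2,-0.4,1],3,0],[[-3.2,-0.3,1.5],3,0],[[-3.2,-0.2,1.5],3,0],[[-3.2,0,1.5],2.8,0],[[0,0,1],0,0],[[0,0,0],0,0],[[0,0,0],0,0]]'
python3 st.py
```

```text
time: 2.48
eef_pos: [0.6499, 0.0287, 0.1829]
eef_rot: [0.706, 0.708, -0.0, -0.0]
contact_force: [-0.1, 0.0, -0.1]
width: -0.0001
t 2.483 p [0.6499 0.0287 0.1829] F [-0.06  0.04 -0.11] M [ 0.047 -0.021  0.056] w -0.0001
x [-0.0034  1.      0.    ] y [ 1.      0.0034 -0.0012] z [-0.0012  0.     -1.    ] rollneeded 0.19
c1 [ 0.6216 -0.0163] tool cm [-4.5  -2.84]; c2 [ 0.621  -0.1323] tool cm [-16.1   -2.94]; c3 [ 0.505  -0.1317] tool cm [-15.99 -14.54]; c4 [ 0.5056 -0.0157] tool cm [ -4.39 -14.44]; p1 [0.622  0.0476] tool cm [ 1.9  -2.78]; p2 [ 0.6206 -0.1963] tool cm [-22.5  -3. ]; p3 [ 0.5046 -0.1956] tool cm [-22.39 -14.6 ]; p4 [0.506  0.0483] tool cm [  2.01 -14.38];
```

```bash
python3 -m creep '[[[-1.5,-1,0],0,0],[[-2,-1,0],0,0],[[-1,-0.85,2],0,0],[[0,0,2.5],0,0],[[0,0,2.5],0,0],[[0,0,2],0,0],[[0,0,0.8],0,0],[[0,0,0],0,0],[[0,0,0],0,0],[[0,0,0],0,0]]'
python3 st.py; python3 - <<'E'
from plant import r
import cv2
for n in ("wrist","scene"): 
    c=r.capture(n)["color"]
    if n=="scene": c=cv2.resize(c[170:310,160:350],None,fx=4,fy=4,interpolation=cv2.INTER_CUBIC)
    cv2.imwrite(f"pics/{n}1.png",c)
E
```

```text
time: 3.32
eef_pos: [0.6227, -0.0164, 0.0868]
eef_rot: [0.706, 0.708, 0.001, 0.001]
contact_force: [0.4, -0.8, -0.3]
width: 0.0003
t 3.317 p [ 0.6227 -0.0164  0.0868] F [ 0.41 -0.81 -0.3 ] M [0.013 0.037 0.012] w 0.0003
x [-3.5e-03  1.0e+00  3.0e-04] y [1.     0.0035 0.0019] z [ 1.9e-03  3.0e-04 -1.0e+00] rollneeded 0.2
c1 [ 0.6216 -0.0163] tool cm [ 0.01 -0.11]; c2 [ 0.621  -0.1323] tool cm [-11.59  -0.22]; c3 [ 0.505  -0.1317] tool cm [-11.48 -11.82]; c4 [ 0.5056 -0.0157] tool cm [  0.12 -11.71]; p1 [0.622  0.0476] tool cm [ 6.41 -0.05]; p2 [ 0.6206 -0.1963] tool cm [-17.99  -0.28]; p3 [ 0.5046 -0.1956] tool cm [-17.88 -11.88]; p4 [0.506  0.0483] tool cm [  6.52 -11.64];
```

View pics/wrist1.png

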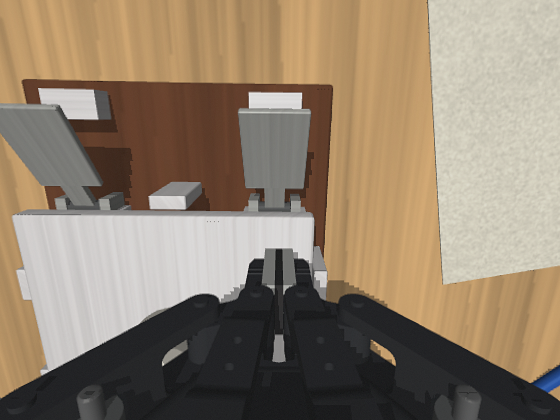

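View pics/scene1.png

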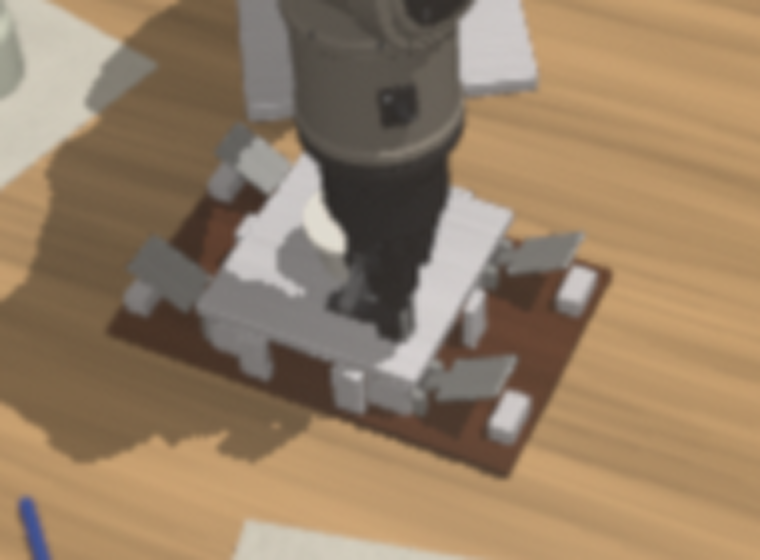

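```bash
python3 -m creep '[[[0,-0.1,0.6],0,0],[[0,0,0.5],0,0],[[0,0,0],0,0],[[0,0,0],0,0],[[0,0,0],0,0]]'
python3 -m creep '[[[0,0,0.1],0,0],[[0,0,0.1],0,0],[[0,0,0],0,0]]'
python3 -m creep '[[[0,0,0.1],0,0],[[0,0,0],0,0]]'
python3 -m creep '[[[0,0,0.1],0,0],[[0,0,0],0,0]]'
```

```text
time: 3.83
eef_pos: [0.6207, -0.0169, 0.0743]
eef_rot: [0.706, 0.708, -0.0, -0.0]
contact_force: [-0.4, -0.3, -0.1]
width: 0.0
time: 4.08
eef_pos: [0.6207, -0.0168, 0.0722]
eef_rot: [0.706, 0.708, -0.0, -0.0]
contact_force: [-0.3, 0.2, -0.7]
width: -0.0
time: 4.25
eef_pos: [0.6207, -0.0168, 0.0712]
eef_rot: [0.706, 0.708, -0.0, -0.0]
contact_force: [-0.7, -0.8, -0.4]
width: 0.0003
time: 4.42
eef_pos: [0.6208, -0.0169, 0.0709]
eef_rot: [0.706, 0.708, 0.0, -0.0]
contact_force: [-4.3, -0.6, 11.8]
width: 0.0001
```

```bash
python3 -m creep '[[[0,0,-0.5],0,0],[[0,0,-2],0,0],[[0,0,-3],0,0],[[-2,0,-0.5],0,0],[[-3,0,0],0,0],[[-3,-0.1,0],0,0],[[-2.5,0,0.5],0,0],[[-1.1,0,2],0,0],[[0,0,2],0,0],[[0,0,0.8],0,0],[[0,0,0],0,0],[[0,0,0],0,0],[[0,0,0],0,0]]'; python3 st.py
```

```text
time: 5.5
eef_pos: [0.6207, -0.1323, 0.0783]
eef_rot: [0.706, 0.708, 0.0, 0.0]
contact_force: [-0.7, 0.2, 0.2]
width: -0.0002
t 5.5 p [ 0.6207 -0.1323  0.0783] F [-0.67  0.24  0.17] M [ 0.025 -0.034 -0.035] w -0.0002
x [-0.0036  1.     -0.    ] y [1.     0.0036 0.001 ] z [ 0.001 -0.    -1.   ] rollneeded 0.21
c1 [ 0.6216 -0.0163] tool cm [11.6   0.14]; c2 [ 0.621  -0.1323] tool cm [-0.    0.03]; c3 [ 0.505  -0.1317] tool cm [  0.11 -11.57]; c4 [ 0.5056 -0.0157] tool cm [ 11.71 -11.46]; p1 [0.622  0.0476] tool cm [18.   0.2]; p2 [ 0.6206 -0.1963] tool cm [-6.4  -0.03]; p3 [ 0.5046 -0.1956] tool cm [ -6.29 -11.63]; p4 [0.506  0.0483] tool cm [ 18.11 -11.4 ];
```

```bash
python3 -m creep '[[[0,0,0.4],0,0],[[0,0,0.2],0,0],[[0,0,0],0,0],[[0,0,0],0,0]]'
python3 -m creep '[[[0,0,0.1],0,0],[[0,0,0],0,0]]'
python3 -m creep '[[[0,0,0.1],0,0],[[0,0,0],0,0]]'
```

```text
time: 5.83
eef_pos: [0.6201, -0.1327, 0.0715]
eef_rot: [0.706, 0.708, 0.0, 0.0]
contact_force: [1.3, 0.1, -0.1]
width: 0.0001
time: 6.0
eef_pos: [0.6203, -0.1328, 0.071]
eef_rot: [0.706, 0.708, 0.0, 0.0]
contact_force: [-3.1, 0.9, 10.5]
width: -0.0001
time: 6.17
eef_pos: [0.6204, -0.1329, 0.0708]
eef_rot: [0.706, 0.708, 0.001, 0.0]
contact_force: [-7.1, 2.6, 23.4]
width: 0.0
```

```bash
python3 -m creep '[[[0,0,-0.5],0,0],[[0,0,-2],0,0],[[0,0,-3],0,0],[[0,-2,-0.5],0,0],[[0,-3,0],0,0],[[0.1,-3,0],0,0],[[0,-2.5,0.5],0,0],[[0,-1,2],0,0],[[0,0,2],0,0],[[0,0,0.8],0,0],[[0,0,0],0,0],[[0,0,0],0,0],[[0,0,0],0,0]]'; python3 st.py
```

```text
time: 7.25
eef_pos: [0.5058, -0.1324, 0.077]
eef_rot: [0.706, 0.708, 0.0, 0.0]
contact_force: [0.4, 0.2, 1.1]
width: 0.0001
t 7.25 p [ 0.5058 -0.1324  0.077 ] F [0.41 0.18 1.15] M [ 0.019 -0.039  0.017] w 0.0001
x [-2.7e-03  1.0e+00 -4.0e-04] y [1.0e+00 2.7e-03 8.0e-04] z [ 8.e-04 -4.e-04 -1.e+00] rollneeded 0.16
c1 [ 0.6216 -0.0163] tool cm [11.57 11.61]; c2 [ 0.621  -0.1323] tool cm [-0.03 11.51]; c3 [ 0.505  -0.1317] tool cm [ 0.08 -0.09]; c4 [ 0.5056 -0.0157] tool cm [1.168e+01 1.000e-02]; p1 [0.622  0.0476] tool cm [17.97 11.67]; p2 [ 0.6206 -0.1963] tool cm [-6.43 11.45]; p3 [ 0.5046 -0.1956] tool cm [-6.32 -0.15]; p4 [0.506  0.0483] tool cm [18.08  0.07];
```

```bash
python3 -m creep '[[[0.1,-0.1,0.4],0,0],[[0,0,0.1],0,0],[[0,0,0],0,0],[[0,0,0],0,0]]'
python3 -m creep '[[[0,0,0.1],0,0],[[0,0,0],0,0]]'
python3 -m creep '[[[0,0,0.1],0,0],[[0,0,0],0,0]]'
```

```text
time: 7.58
eef_pos: [0.5041, -0.1311, 0.0714]
eef_rot: [0.706, 0.708, 0.0, 0.0]
contact_force: [0.3, -0.5, 0.4]
width: 0.0002
time: 7.75
eef_pos: [0.5043, -0.1312, 0.0709]
eef_rot: [0.706, 0.708, 0.0, 0.0]
contact_force: [-3.0, 1.9, 13.7]
width: 0.0004
time: 7.92
eef_pos: [0.5044, -0.1313, 0.0706]
eef_rot: [0.706, 0.708, 0.001, 0.0]
contact_force: [-8.7, 2.7, 33.3]
width: -0.0002
```

```bash
python3 -m creep '[[[0,0,-0.6],0,0],[[0,0,-2],0,0],[[0,0,-3],0,0],[[2,0,-0.4],0,0],[[3,0,0],0,0],[[3,0,0],0,0],[[2.5,0,0.5],0,0],[[1.1,0.1,2],0,0],[[0,0,2],0,0],[[0,0,0.8],0,0],[[0,0,0.2],0,0],[[0,0,0],0,0],[[0,0,0],0,0]]'; python3 st.py
```

```text
time: 9.0
eef_pos: [0.5051, -0.0159, 0.075]
eef_rot: [0.707, 0.708, 0.0, 0.0]
contact_force: [-0.5, -0.6, 0.5]
width: 0.0002
t 9.0 p [ 0.5051 -0.0159  0.075 ] F [-0.45 -0.61  0.49] M [-0.011  0.014 -0.041] w 0.0002
x [-1.5e-03  1.0e+00 -1.0e-04] y [1.0e+00 1.5e-03 6.0e-04] z [ 6.e-04 -1.e-04 -1.e+00] rollneeded 0.09
c1 [ 0.6216 -0.0163] tool cm [-0.06 11.66]; c2 [ 0.621  -0.1323] tool cm [-11.66  11.57]; c3 [ 0.505  -0.1317] tool cm [-11.58  -0.03]; c4 [ 0.5056 -0.0157] tool cm [0.02 0.06]; p1 [0.622  0.0476] tool cm [ 6.34 11.71]; p2 [ 0.6206 -0.1963] tool cm [-18.06  11.52]; p3 [ 0.5046 -0.1956] tool cm [-17.98  -0.08]; p4 [0.506  0.0483] tool cm [6.42 0.11];
```

```bash
python3 -m creep '[[[0,0,0.2],0,0],[[0,0,0.1],0,0],[[0,0,0],0,0],[[0,0,0],0,0]]'
python3 -m creep '[[[0,0,0.1],0,0],[[0,0,0],0,0]]'
python3 -m creep '[[[0,0,0.1],0,0],[[0,0,0],0,0]]'
```

```text
time: 9.33
eef_pos: [0.5048, -0.0152, 0.0716]
eef_rot: [0.706, 0.708, 0.0, 0.0]
contact_force: [-0.8, -0.4, -0.8]
width: -0.0001
time: 9.5
eef_pos: [0.5049, -0.0151, 0.0704]
eef_rot: [0.706, 0.708, 0.0, 0.0]
contact_force: [-0.5, -0.2, 2.9]
width: 0.0001
time: 9.67
eef_pos: [0.5047, -0.015, 0.0692]
eef_rot: [0.706, 0.708, 0.0, -0.0]
contact_force: [0.5, 1.3, 2.4]
width: 0.0
```

Corner 4 is giving under about 2.5 N. I'll sink it a bit further to confirm.

```bash
python3 -m creep '[[[0,0,0.1],0,0],[[0,0,0.1],0,0],[[0,0,0],0,0]]'
python3 -m creep '[[[0,0,0.1],0,0],[[0,0,0],0,0]]'
```

```text
time: 9.92
eef_pos: [0.5046, -0.015, 0.0671]
eef_rot: [0.706, 0.708, -0.0, -0.0]
contact_force: [-0.0, 2.3, 2.9]
width: -0.0002
time: 10.08
eef_pos: [0.5047, -0.015, 0.0663]
eef_rot: [0.706, 0.708, 0.0, -0.0]
contact_force: [-2.2, 2.1, 8.0]
width: -0.0001
```

```bash
python3 -m creep '[[[0,0,-0.3],0,0],[[0,0,-1],0,0],[[0,0,-1.5],0,0],[[1,0,-1.5],0,0],[[3,0.1,0],0,0],[[2.2,0,0],0,0],[[0.4,0,0],0,0],[[0,0,1.5],0,0],[[0,0,0.5],0,0],[[0,0,0],0,0],[[0,0,0],0,0]]'; python3 st.py
python3 - <<'E'
from plant import r
import cv2
for n in ("wrist","scene"): 
    c=r.capture(n)["color"]
    if n=="scene": c=cv2.resize(c[170:310,160:350],None,fx=4,fy=4,interpolation=cv2.INTER_CUBIC)
    cv2.imwrite(f"pics/{n}2.png",c)
E
```

```text
time: 11.0
eef_pos: [0.5054, 0.05, 0.0895]
eef_rot: [0.706, 0.708, -0.0, -0.0]
contact_force: [0.1, -0.7, 0.2]
width: 0.0
t 11.0 p [0.5054 0.05   0.0895] F [ 0.09 -0.66  0.25] M [-0.024 -0.082  0.02 ] w 0.0
x [-1.8e-03  1.0e+00 -7.0e-04] y [ 1.0e+00  1.8e-03 -7.0e-04] z [-7.e-04 -7.e-04 -1.e+00] rollneeded 0.1
c1 [ 0.6216 -0.0163] tool cm [-6.66 11.62]; c2 [ 0.621  -0.1323] tool cm [-18.26  11.53]; c3 [ 0.505  -0.1317] tool cm [-18.17  -0.07]; c4 [ 0.5056 -0.0157] tool cm [-6.57  0.02]; p1 [0.622  0.0476] tool cm [-0.26 11.67]; p2 [ 0.6206 -0.1963] tool cm [-24.66  11.48]; p3 [ 0.5046 -0.1956] tool cm [-24.57  -0.12]; p4 [0.506  0.0483] tool cm [-0.17  0.07];
```

View pics/wrist2.png

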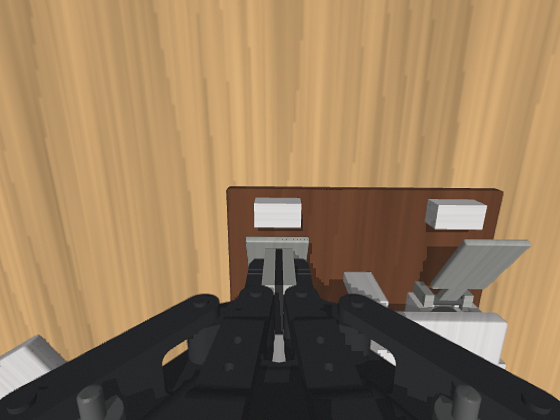

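View pics/scene2.png

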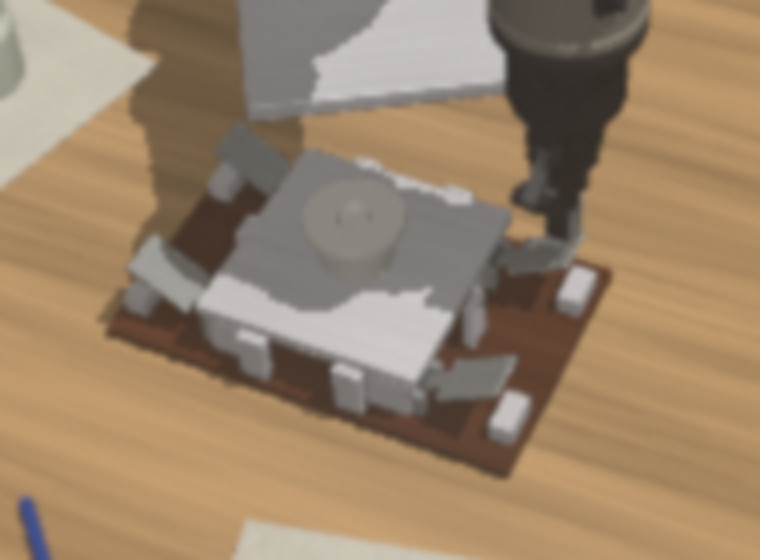

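```bash
python3 -m creep '[[[0,0,0.5],0,0],[[0,0,0.4],0,0],[[0,0,0.4],0,0],[[0,0,0.4],0,0],[[0,0,0],0,0]]'
python3 -m creep '[[[0,0,0.4],0,0],[[0,0,0.4],0,0],[[0,0,0.4],0,0],[[0,0,0],0,0]]'; python3 st.py|head -1
```

```text
time: 11.52
eef_pos: [0.5058, 0.0509, 0.0718]
eef_rot: [0.706, 0.708, 0.0, 0.0]
contact_force: [0.6, -0.1, 1.9]
width: 0.0003
time: 11.85
eef_pos: [0.5059, 0.0511, 0.0599]
eef_rot: [0.706, 0.708, 0.0, 0.0]
contact_force: [1.0, 0.9, 2.7]
width: 0.0001
t 11.85 p [0.5059 0.0511 0.0599] F [0.98 0.91 2.73] M [ 0.121 -0.136 -0.031] w 0.0001
```

```bash
python3 -m creep '[[[0,0,0.4],0,0],[[0,0,0.4],0,0],[[0,0,0.3],0,0],[[0,0,0],0,0]]'
python3 -m creep '[[[0,0,0.2],0,0],[[0,0,0.1],0,0],[[0,0,0],0,0]]'
python3 -m creep '[[[0,0,0.1],0,0],[[0,0,0],0,0]]'
```

```text
time: 12.18
eef_pos: [0.506, 0.0514, 0.049]
eef_rot: [0.706, 0.708, 0.0, 0.0]
contact_force: [1.1, 0.5, 2.0]
width: 0.0
time: 12.43
eef_pos: [0.506, 0.0515, 0.0463]
eef_rot: [0.706, 0.708, 0.0, -0.0]
contact_force: [0.3, 3.1, 4.7]
width: 0.0001
time: 12.6
eef_pos: [0.506, 0.0515, 0.0453]
eef_rot: [0.706, 0.708, 0.001, -0.0]
contact_force: [0.3, 4.1, 4.9]
width: 0.0
```

```bash
python3 -m creep '[[[0,0,0.1],0,0],[[0,0,0.1],0,0],[[0,0,0],0,0]]'
python3 -m creep '[[[0,0,0.1],0,0],[[0,0,0],0,0]]'
```

```text
time: 12.85
eef_pos: [0.506, 0.0516, 0.0433]
eef_rot: [0.706, 0.708, 0.001, -0.0]
contact_force: [0.6, 3.6, 5.5]
width: 0.0001
time: 13.02
eef_pos: [0.506, 0.0516, 0.0424]
eef_rot: [0.706, 0.708, 0.001, -0.0]
contact_force: [0.3, 4.5, 7.3]
width: 0.0001
```

```bash
python3 -m creep '[[[0,0,0.1],0,0],[[0,0,0],0,0]]'
```

```text
time: 13.18
eef_pos: [0.5061, 0.0516, 0.0419]
eef_rot: [0.706, 0.708, 0.001, -0.0]
contact_force: [-3.0, 5.9, 21.8]
width: -0.0
```

```bash
python3 -m creep '[[[0,0,0.1],0,0],[[0,0,0],0,0]]'
```

```text
time: 13.35
eef_pos: [0.5063, 0.0516, 0.0416]
eef_rot: [0.706, 0.708, 0.001, -0.0]
contact_force: [-7.9, 4.8, 38.9]
width: 0.0001
```

```bash
python3 -m creep '[[[0,0,-0.3],0,0],[[0,0,-1],0,0],[[0,0,-3],0,0],[[0,0,-3.5],0,0],[[0,0,-3.5],0,0],[[2,0,-2],0,0],[[4,0,0],0,0],[[4,0,0],0,0],[[4,0,0],0,0],[[4,0,0],0,0],[[0,0,0],0,0],[[0,0,0],0,0]]'
python3 - <<'E'
from plant import r
import cv2
f=lambda c,k:cv2.resize(c,None,fx=k,fy=k,interpolation=cv2.INTER_CUBIC)
c=r.capture("scene")["color"]; cv2.imwrite("pics/scene3.png",f(c[170:310,160:350],4))
c=r.capture("top")["color"]; cv2.imwrite("pics/top3.png",f(c[140:230,250:370],6.5))
c=r.capture("wrist")["color"]; cv2.imwrite("pics/wrist3.png",c)
E
```

```text
time: 14.35
eef_pos: [0.5044, 0.2331, 0.1732]
eef_rot: [0.705, 0.709, -0.0, 0.0]
contact_force: [-0.1, -1.1, -0.3]
width: -0.0001
```

View pics/scene3.png

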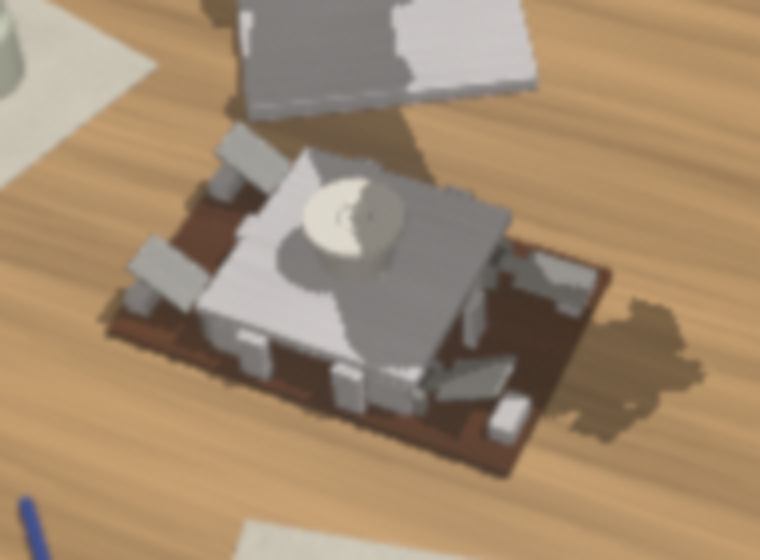

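View pics/top3.png

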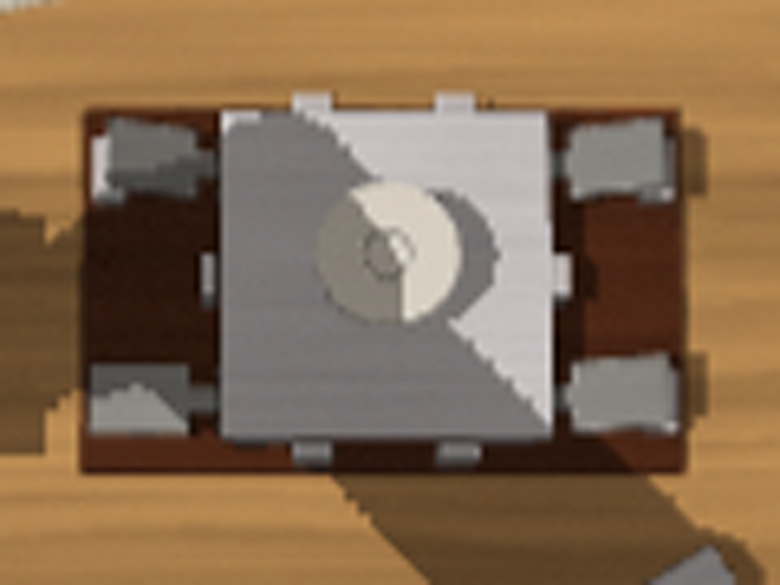

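View pics/wrist3.png

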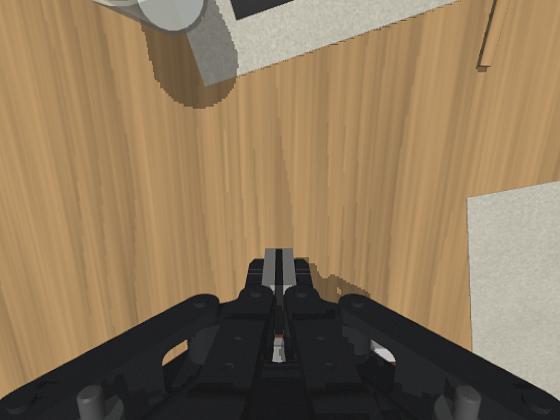

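```bash
python3 -c "
from plant import r
print(r.job_done(), r.observe()['time'])"
```

```text
the job is handed in; nothing more can be done
the job is handed in; nothing more can be done
```

The short foot is at corner 4 (near left). I pressed its shim leaf down flat and handed the job in at about 14.5 s of the 54 s allowed.

- **Finding the corner:** I pressed corners 1, 2, 3 and 4 in turn with the closed fingertips. Corners 1 to 3 held firm, with the force rising to 12, 23 and 33 N within half a millimetre. Corner 4 sank about 5 mm under roughly 2.5 to 3 N, then met its stop.
- **Pressing the leaf:** Leaf 4 went down at about 2 to 7 N until the force rose sharply at its stop. I stopped pressing at 39 N straight down on the fingertips, well above the 4 to 8 N the leaf needs.
- **Last checks:** In the final scene and top pictures leaf 4 is flat and the other three are still raised. The plate and mould are where they were to within a pixel. The robot was clear of everything.
- **Small disagreements:**
  - The fingertip height at the leaf's stop read about 24.5 mm, against the stated 26 mm, which is within the 2 mm calibration.
  - The hard presses also read up to about 9 N sideways, but no shift of the plate is visible.
  - I did not press corner 4 again afterwards to confirm that it no longer rocks.

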